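# Weigh a bin of bolts with the sprung hand scale

## Robot

A 6-joint arm with a two-finger parallel gripper is mounted at the origin on the work surface. World frame = base frame: x ahead of the robot, y to its left, z up, the work surface at z = 0. Lengths are in m, angles in rad, forces in N, time in s.
With the tool pointing down it reaches from about 0.375 to 0.925 m from the base axis. Payload 5.7 kg.
Tool frame: the origin (TCP) lies midway between the tips of the shut fingers; the grasp point (between the pads) lies 19 mm behind it; z points along the fingers, x is the direction in which the jaws open and shut, and the axes are right-handed (so a half turn about z gives the same grasp; the last joint's range is limited). The gripper opens to 88 mm and grips with 3 to 60 N. Pads are 20 mm wide; open, the fingers measure 115 mm over their backs; the gripper's body (75 mm by 178 mm) begins 61 mm behind the grasp point.
Start: joints at [-0.115, 0.359, 1.51, -0, 1.272, -0.115], TCP at [0.6, -0, 0.223] pointing down, gripper open.
Joint ranges: [-2.97, 2.97], [-1.01, 2.36], [0.21, 2.38], [-0.96, 4.11], [0.2, 2.71], [-2.98, 2.98]. Speed limits (rad/s): [2.39, 2.39, 3.14, 3.14, 3.14, 3.14].

## Interface

Orientations are given as a unit quaternion [x, y, z, w].
In Python, from bench import move_ptp, servo_line, goto_joints, move_gripper, sleep, inverse_kinematics, capture, PlanningError, close_job, spot_in, silhouettes, current_clock, current_joint_pos, current_qvel, current_joint_torque, current_position, current_orientation, current_force, current_torque, current_finger_gap gives the robot as it stands. Calls block until the motion is done:
- move_ptp(position, orientation): joint-space move of the TCP to a pose.
- servo_line(position, orientation=None, rate=0.15, contact_N=None): straight line of the TCP; orientation=None keeps the orientation; rate is the mean speed in m/s. With contact_N (N) it stops when the force on the tool has changed by that much, and returns True; else False.
- goto_joints(angles): joint-space move.
- move_gripper(opening): finger opening in m; the grip force is fixed at half the most; returns when the fingers have stopped.
- sleep(seconds).
- inverse_kinematics(position, orientation): joint angles nearest the present ones, or None.
- capture(name): name is "scene" or "side" or "wrist"; returns a dict with "image" (400x640x3 uint8, blue, green, red), "range_z" (400x640 float32, m along the optical axis (not along the pixel's ray), 0 where there is no reading), "intrinsics" (3x3 intrinsics, pixels), "k1" (the pictures are not rectified: a ray, as slopes to the right and down, at radius r is drawn at 1 + k1 r^2 times it, then the intrinsics apply), "R" (3x3) and "t" (3): a world point X has camera coordinates R X + t. Camera axes: x right, y down, z forward; pixel columns grow to the right and rows downward; lengths in m; the calibration is good to about 2 mm. A picture is of the moment at which its call begins.
A pose or a line that the arm cannot do raises PlanningError and nothing moves.
- close_job(): hands the job in, once; it reports no verdict.
Trained networks look in the newest picture that a camera, given by its name, has taken for a name from the list of things; names that differ only in an ending like _2 or _b are one class to them, and where a whole thing is asked for, a point or a joint stands for the part that bears it (a point fixed in the world has none). Each returns a list of dicts, best first, with "conf" (0 to 1); they miss things now and then, are a little off and sometimes report something else, mostly with a low value. They report only what shows in the picture. A call takes as long as a camera call. They do not tell look-alikes from the thing itself.
- spot_in(camera, query): "xy" ([column, row] in pixels, amid what is visible of it).
- silhouettes(camera, query): "region" (400x640 bool, what is visible of it) and "xy" ([column, row] in pixels, amid what is visible of it).
Readings, each from a call of its own:
- current_clock(): time.
- current_joint_pos(): joint angles.
- current_qvel(): joint speeds.
- current_joint_torque(): joint torques, N m.
- current_position(): TCP position.
- current_orientation(): TCP orientation.
- current_force(): force on the tool from outside, world axes, zero at the start.
- current_torque(): the same for the moment, N m.
- current_finger_gap(): finger opening in m.
Only numpy, scipy, OpenCV 4.12 (cv2) and the standard library are available. Lean on these libraries where they do the work, as an engineer would, in place of code of your own. Each camera call takes 0.05 s, during which the arm holds its last target.

## Task

Take the hand scale from its holder, hook it under the peak of the bolt bin's wire handle and lift slowly until the bin hangs just clear of its tray, with about 1 cm of air above the tray's rim, and hold it steady there for two seconds so that the weight can be read. Then lower the bin gently until it sits flat in its tray again, unhook the scale and hang it back in its holder. Do not jerk or drop the bin, force the hook or the scale against it, touch the bin with the gripper or knock over or shift the other goods.

Things in the scene. Friction and masses are not known exactly. Their poses are not given: they have to be found in the camera images.
- scale_grip (a point): Centre of the hand scale's black handle, a block 30 mm (x) by 28 mm (y), 50 mm tall, z up; pinch it across either pair of sides. 25 mm below this point the handle stands on a flange 30 mm (x) by 54 mm (y), 6 mm thick. Below that come a round tube, 28 mm across, 50 mm long with a tapered end, and the hook. It starts upright in the holder.
- scale: The whole hand scale with its hook, about 0.24 kg; origin at the centre of the flange's underside, 31 mm below scale_grip. A spring in the tube (100 N/m) lets the hook slide straight out, by up to 100 mm, as it is loaded; unloaded it is drawn right in.
- hook_seat (a point): Bottom of the V-shaped seat of the scale's steel C-hook, on the tube's axis, 121.5 mm below scale_grip when unloaded. The hook is 14 mm wide (y), opens to this frame's +x and is closed behind (inner face 15 mm behind the axis). Roof of the C 27 mm above this point, lowest point 6 mm below. A 6 mm bar at rest in the V has its centre 4 mm above this point.
- hook_tip (a point): Top of the hook's orange tip, 17 mm ahead (+x) of hook_seat and 13 mm above it. The way in for a bar is between the tip and the roof, 14 mm high: a 6 mm bar enters freely with its centre 20 mm above hook_seat.
- holder_seat (a point): Fixed yellow holder: two upright cheeks 14 mm thick (y), 56 mm long (x), tops 115 mm above the counter, 36 mm apart. The tube hangs in the gap, either way round, the flange resting on the tops between 7 mm stops 42 mm apart (x). This point: mid-gap, level with the tops; y runs across the gap, open above and at its x ends. Hung home, scale is at this point.
- bin: Open blue steel bin, 110 mm (x) by 90 mm (y) and 45 mm tall, filled with bolts; origin at the centre of its underside. Its weight is not known: between 0.25 and 0.9 kg, so the hook slides out by 24 to 89 mm before the bin leaves the tray.
- bin_peak (a point): Centre of the peak of the bin's rigid handle, a 6 mm round wire in the bin's y-z plane, 104 mm above the bin's underside: from the peak it slopes down by 22 mm to either side (43 mm in y) and then goes straight down to the bin's side walls. A hook from either x side passes beneath; it is free down to the bin's rim, 59 mm below the peak. Hung at the peak, the bin hangs level.
- tray_floor (a point): Centre of the floor of the bin's fixed grey tray (6 mm above the counter), axes along its sides. Flared rims, tops 12 mm above the floor, guide the bin in; at the bottom there is about 3 mm of play on each side.
- spray_can: a spray can, 56 mm across and about 95 mm tall, red band; bystander, origin at the centre of its underside
- carton: a small sealed cardboard carton 85 x 60 x 45 mm; bystander, origin at the centre of its underside
- jar: a small closed jar, 52 mm across and 70 mm tall, green band; bystander, origin at the centre of its underside
There are look-alikes about, which are no part of the job. What is shaped like the scale but green or yellow is not meant.

How it is judged:
By the outcome, as a careful person would: the job done as asked, in the order asked, and still so for the second after the job is handed in, with the robot touching nothing.
It also fails if it takes over 72 s, if anything falls off the work surface, if the arm or the gripper's body presses on something with over 40 N, if the wrist force passes 120 N, or if a joint passes its speed limit or range.

## Working session

There is one attempt and no reset: what is moved stays moved. The work goes in short steps, each a Python script; the robot and the scene stay as the last script left them, time stands still between calls to the robot, and variables do not carry over. Pictures are saved under pics/ and viewed, and the job is handed in when it is done.

```bash
ls; mkdir -p pics
python3 - <<'E'
from bench import *
import cv2,numpy as np
print(current_clock())
for n in ("scene","side","wrist"):
    c=capture(n); cv2.imwrite(f"pics/{n}0.png",c["image"]); np.savez(f"{n}0.npz",**{k:np.asarray(v) for k,v in c.items()})
    print(n,c["intrinsics"].tolist(),c["k1"],(-c["R"].T@c["t"]).round(3))
    for q in ("scale_grip","scale","hook_seat","hook_tip","holder_seat","bin","bin_peak","tray_floor","spray_can","carton","jar"):
        try: r=spot_in(n,q)
        except Exception as e: print(q,repr(e)); continue
        print(q,[(np.round(d["xy"]).tolist(),round(d["conf"],2)) for d in r])
print(current_clock())
E
```

```text
pics
0.0
scene [[366.10676345006306, 0.0, 317.03630760346516], [0.0, 366.10676345006306, 199.8810179996874], [0.0, 0.0, 1.0]] -0.04952465760626013 [1.272 0.004 0.614]
scale_grip [([267.0, 187.0], 0.95), ([218.0, 204.0], 0.65), ([204.0, 263.0], 0.57)]
scale [([267.0, 190.0], 0.83), ([206.0, 262.0], 0.79), ([223.0, 202.0], 0.68)]
hook_seat [([241.0, 260.0], 0.75), ([272.0, 213.0], 0.6), ([194.0, 201.0], 0.44)]
hook_tip [([239.0, 256.0], 0.72), ([192.0, 197.0], 0.54)]
holder_seat [([274.0, 223.0], 0.61)]
bin [([429.0, 229.0], 0.74), ([270.0, 189.0], 0.45)]
bin_peak [([426.0, 226.0], 0.66)]
tray_floor [([416.0, 251.0], 0.61)]
spray_can [([303.0, 280.0], 0.89)]
carton [([345.0, 200.0], 0.87)]
jar [([380.0, 295.0], 0.86)]
side [[450.579579484347, 0.0, 315.60580122540034], [0.0, 450.579579484347, 195.94891983040264], [0.0, 0.0, 1.0]] -0.05765094399530713 [-0.044 -0.755  0.758]
scale_grip [([415.0, 250.0], 0.84), ([327.0, 229.0], 0.77), ([353.0, 322.0], 0.59)]
scale [([354.0, 320.0], 0.95), ([326.0, 230.0], 0.88), ([415.0, 247.0], 0.79)]
hook_seat [([383.0, 333.0], 0.78), ([325.0, 257.0], 0.
[... 280 characters left out ...]
97.0], 0.67)]
spray_can [([362.0, 188.0], 0.9)]
carton [([234.0, 238.0], 0.76)]
jar [([333.0, 169.0], 0.81)]
wrist [[323.7263345653165, 0.0, 320.22269536693], [0.0, 323.7263345653165, 198.04837070142585], [0.0, 0.0, 1.0]] 0.023274614073693124 [0.601 0.069 0.384]
scale_grip [([368.0, 348.0], 0.87), ([206.0, 367.0], 0.74)]
scale [([366.0, 349.0], 0.87), ([200.0, 365.0], 0.82)]
hook_seat [([363.0, 351.0], 0.75), ([202.0, 365.0], 0.33)]
hook_tip [([366.0, 353.0], 0.93)]
holder_seat [([239.0, 337.0], 0.77)]
bin [([261.0, 0.0], 0.86)]
bin_peak [([263.0, 0.0], 0.87)]
tray_floor [([248.0, 11.0], 0.87)]
spray_can [([452.0, 237.0], 0.59)]
carton [([114.0, 151.0], 0.56)]
jar [([475.0, 90.0], 0.68)]
1.8
```

View pics/scene0.png

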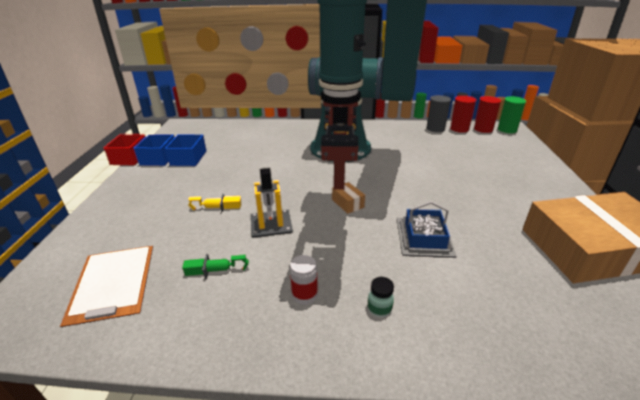

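View pics/side0.png

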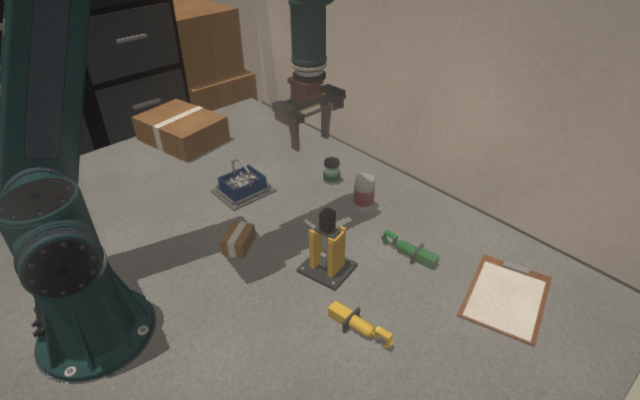

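View pics/wrist0.png

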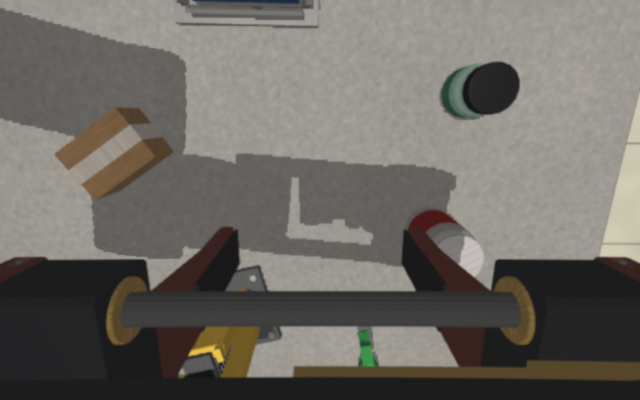

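Candidates for the scale: black handle upright in the yellow holder (scene 267,187; side 327,229), a yellow look-alike lying down (scene 218,203; side 360,322), and a green one lying down (scene 210,265; side 412,250). I choose the black-handled one in the holder, and next check it in close crops. The bin is at scene (427,229).

```bash
cat > h.py <<'E'
from bench import *
import cv2,numpy as np
from scipy.spatial.transform import Rotation as Rn
def load(n): 
    return {k:v for k,v in np.load(n).items()}
def rays(c,px):
    K=c["intrinsics"]; k1=float(c["k1"]); p=np.atleast_2d(np.asarray(px,float))
    return cv2.undistortPoints(p.reshape(-1,1,2),K,np.array([k1,0,0,0,0.])).reshape(-1,2)
def cloud(c,mask=None):
    z=c["range_z"]; m=(z>0) if mask is None else (mask&(z>0))
    r,cc=np.nonzero(m); s=rays(c,np.c_[cc,r]); zz=z[r,cc]
    P=np.c_[s*zz[:,None],zz]
    return (P-c["t"])@c["R"], np.c_[cc,r]
def tri(cs,pxs):
    A=[];b=[]
    for c,p in zip(cs,pxs):
        d=c["R"].T@np.r_[rays(c,p)[0],1]; d/=np.linalg.norm(d); o=-c["R"].T@c["t"]
        M=np.eye(3)-np.outer(d,d); A.append(M); b.append(M@o)
    X=np.linalg.solve(sum(A),sum(b)); res=[np.linalg.norm(M@X-bb) for M,bb in zip(A,b)]
    return X,res
def proj(c,X):
    X=np.atleast_2d(X).astype(float)
    rv=cv2.Rodrigues(c["R"])[0]
    return cv2.projectPoints(X,rv,c["t"].astype(float),c["intrinsics"],np.array([float(c["k1"]),0,0,0,0]))[0].reshape(-1,2)
def planeat(c,px,z):
    d=c["R"].T@np.r_[rays(c,px)[0],1]; o=-c["R"].T@c["t"]; return o+d*(z-o[2])/d[2]
E
python3 - <<'E'
from h import *
S=load("scene0.npz");D=load("side0.npz")
for n,c,(x0,y0,x1,y1) in (("scene",S,(235,155,310,245)),("side",D,(290,195,370,295)),("scene",S,(385,190,465,265)),("side",D,(200,150,285,215))):
    cr=c["image"][y0:y1,x0:x1]; cv2.imwrite(f"pics/crop_{n}_{x0}.png",cv2.resize(cr,None,fx=6,fy=6,interpolation=cv2.INTER_CUBIC))
print(tri([S,D],[(267,187),(327,229)]), tri([S,D],[(426,226),(239,183)]))
for c in(S,D):
    P,px=cloud(c)
    X=tri([S,D],[(267,183),(327,220)])[0]
    m=np.linalg.norm(P[:,:2]-X[:2],axis=1)<.05
    for lo,hi in((.0,.03),(.03,.1),(.1,.118),(.118,.13),(.13,.165),(.165,.2)):
        q=P[m&(P[:,2]>lo)&(P[:,2]<hi)]
        if len(q): print(lo,hi,len(q),q.min(0).round(3),q.max(0).round(3),np.median(q,0).round(3))
E
```

```text
(array([ 0.48624667, -0.18424865,  0.12153545]), [np.float64(0.0010963745996597667), np.float64(0.001096374599659773)]) (array([0.51556115, 0.22613775, 0.03108723]), [np.float64(7.368302557064931e-06), np.float64(7.368302556982669e-06)])
0.0 0.03 606 [ 0.444 -0.227  0.   ] [ 0.541 -0.13   0.03 ] [ 0.508 -0.178  0.011]
0.03 0.1 412 [ 0.462 -0.209  0.03 ] [ 0.52  -0.146  0.1  ] [ 0.504 -0.182  0.072]
0.1 0.118 144 [ 0.458 -0.218  0.1  ] [ 0.519 -0.148  0.118] [ 0.498 -0.18   0.11 ]
0.118 0.13 186 [ 0.452 -0.219  0.118] [ 0.52  -0.147  0.13 ] [ 0.495 -0.181  0.122]
0.13 0.165 137 [ 0.491 -0.195  0.13 ] [ 0.503 -0.167  0.165] [ 0.499 -0.18   0.147]
0.165 0.2 87 [ 0.47  -0.199  0.165] [ 0.503 -0.168  0.174] [ 0.492 -0.183  0.172]
0.0 0.03 466 [ 0.444 -0.228  0.007] [ 0.539 -0.137  0.03 ] [ 0.469 -0.198  0.012]
0.03 0.1 819 [ 0.45  -0.223  0.03 ] [ 0.52 -0.16  0.1 ] [ 0.472 -0.195  0.064]
0.1 0.118 239 [ 0.45  -0.223  0.1  ] [ 0.52  -0.159  0.118] [ 0.474 -0.21   0.11 ]
0.118 0.13 221 [ 0.451 -0.222  0.118] [ 0.519 -0.158  0.13 ] [ 0.476 -0.2    0.122]
0.13 0.165 209 [ 0.469 -0.203  0.13 ] [ 0.502 -0.176  0.165] [ 0.474 -0.196  0.148]
0.165 0.2 134 [ 0.469 -0.202  0.165] [ 0.501 -0.171  0.175] [ 0.482 -0.189  0.171]
```

```bash
ls pics
python3 - <<'E'
from h import *
import glob
a=[cv2.imread(f) for f in("pics/crop_scene_235.png","pics/crop_side_290.png")]
b=[cv2.imread(f) for f in("pics/crop_scene_385.png","pics/crop_side_200.png")]
for n,l in(("A",a),("B",b)):
    l=[cv2.resize(i,(400,int(400*i.shape[0]/i.shape[1]))) for i in l]; h=max(i.shape[0] for i in l)
    cv2.imwrite(f"pics/m{n}.png",np.hstack([np.pad(i,((0,h-i.shape[0]),(0,0),(0,0))) for i in l]))
E
```

```text
crop_scene_235.png
crop_scene_385.png
crop_side_200.png
crop_side_290.png
scene0.png
side0.png
wrist0.png
```

View pics/mA.png

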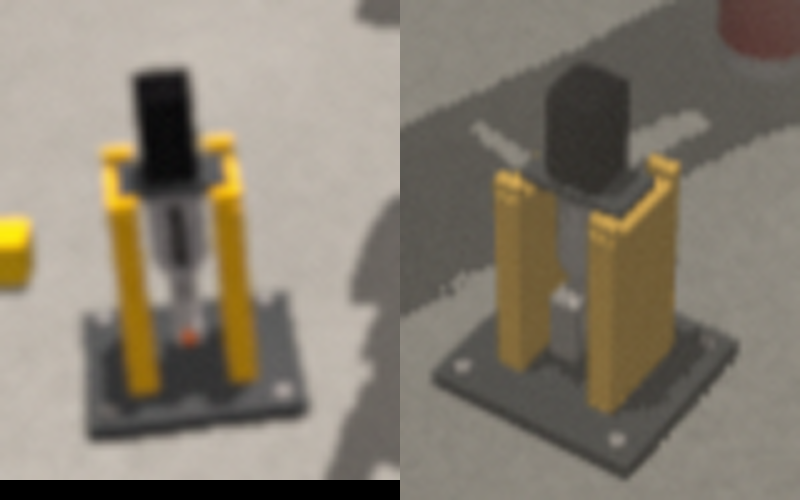

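View pics/mB.png

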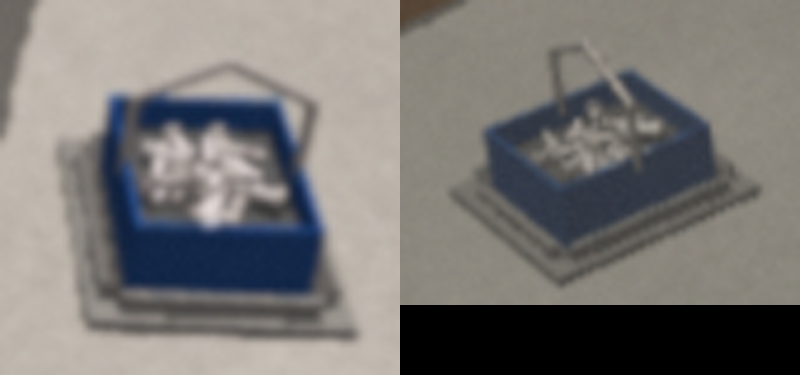

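The crops show the black-handled scale in the yellow holder, with its orange tip at scene (271,218) facing the scene camera, so the hook opens roughly to world +x. The bin's handle peak is at about scene (431,203) and side (239,159). Next I fit the yaws and positions.

Run:
```python
from h import *
S=load("scene0.npz");D=load("side0.npz");W=load("wrist0.npz")
pk,res=tri([S,D],[(431,203),(239.3,158.9)]); print("peak",pk,res)
print("tip",tri([S],[(270.6,218.2)])[0] if 0 else planeat(S,(270.6,218.2),.115-.0905+.013))
def near(P,x,y,r,lo,hi): return (np.hypot(P[:,0]-x,P[:,1]-y)<r)&(P[:,2]>lo)&(P[:,2]<hi)
def rect(q,name):
    q=q[:,:2].astype(np.float32)
    r=cv2.minAreaRect(q*1000); print(name,len(q),np.round(r[0],1),np.round(r[1],1),round(r[2],1))
allP=[];allC=[]
for nm,c in(("scene",S),("side",D)):
    P,px=cloud(c); C=c["image"][px[:,1],px[:,0]].astype(int); allP.append(P);allC.append(C)
    hsv=cv2.cvtColor(c["image"],cv2.COLOR_BGR2HSV)[px[:,1],px[:,0]]
    blue=(hsv[:,0]>100)&(hsv[:,0]<130)&(hsv[:,1]>90)
    yel=(hsv[:,0]>10)&(hsv[:,0]<35)&(hsv[:,1]>110)
    b=near(P,.52,.226,.1,.02,.06)&blue; rect(P[b],nm+" bin blue"); print(np.percentile(P[b][:,2],[1,99]))
    h=near(P,.487,-.184,.06,.02,.13)&yel; rect(P[h],nm+" holder"); 
    h=near(P,.487,-.184,.06,.11,.13)&yel; rect(P[h],nm+" holder top"); print(np.percentile(P[h][:,2],[1,50,99]))
    t=near(P,.52,.226,.12,.003,.02); rect(P[t],nm+" tray")
    t=near(P,.487,-.184,.09,.003,.012); rect(P[t],nm+" base")
    g=near(P,.487,-.184,.05,.13,.19); rect(P[g],nm+" grip")
    g=near(P,.487,-.184,.05,.165,.19); rect(P[g],nm+" griptop"); print(np.median(P[g][:,2]))
    w=near(P,pk[0],pk[1],.065,.075,.13); q=P[w]; print("wire",len(q)); 
    for z0 in np.arange(.075,.12,.01):
        k=q[(q[:,2]>=z0)&(q[:,2]<z0+.01)]; 
        if len(k): print(z0.round(3),len(k),np.median(k,0).round(3),k.min(0).round(3),k.max(0).round(3))
hb=np.vstack([P[near(P,.52,.226,.1,.02,.06)] for P in allP]); rect(hb,"both bin")
hb=np.vstack([P[near(P,.487,-.184,.06,.03,.105)] for P in allP]); rect(hb,"both holder")
hb=np.vstack([P[near(P,.487,-.184,.05,.135,.19)] for P in allP]); rect(hb,"both grip")
hb=np.vstack([P[near(P,.52,.226,.12,.003,.02)] for P in allP]); rect(hb,"both tray")
```

```text
peak [0.52576941 0.22476943 0.10963505] [np.float64(7.036142478838996e-05), np.float64(7.036142478840085e-05)]
tip [ 0.5058844  -0.17820612  0.0375    ]
scene bin blue 713 [523.6 222.7] [ 91.  113.9] 89.5
[0.02038589 0.05278826]
scene holder 436 [ 485.5 -183.8] [58.4 63.4] 14.1
scene holder top 135 [ 485.5 -183.6] [57.3 62.4] 12.6
[0.11035725 0.12015275 0.12443532]
scene tray 894 [521.4 226.9] [233.2 196.7] 79.7
scene base 618 [ 486.8 -186.4] [170.9 168.4] 39.4
scene grip 224 [ 486.3 -183.4] [31.  27.8] 15.4
scene griptop 87 [ 485.8 -183.5] [30.  27.4] 15.4
0.1717585802428206
wire 124
0.075 15 [0.524 0.266 0.08 ] [0.522 0.178 0.075] [0.527 0.272 0.084]
0.085 28 [0.524 0.19  0.091] [0.521 0.177 0.086] [0.529 0.27  0.095]
0.095 45 [0.525 0.235 0.1  ] [0.52  0.188 0.095] [0.529 0.261 0.104]
0.105 35 [0.524 0.223 0.108] [0.52  0.204 0.105] [0.527 0.243 0.112]
0.115 1 [0.526 0.224 0.116] [0.526 0.224 0.116] [0.526 0.224 0.116]
side bin blue 15 [469.6 227.5] [80.   7.4] 83.5
[0.04481501 0.05481157]
side holder 976 [ 484.7 -186.7] [58.  65.1] 13.9
side holder top 162 [ 485.3 -186. ] [56.4 63.9] 14.0
[0.11010996 0.1164385  0.12503971]
side tray 726 [512.3 211.5] [199.1 232.1] 62.2
side base 797 [ 481.2 -189.4] [161.8 172.5] 50.0
side grip 343 [ 485.  -187.1] [30.8 28.2] 11.9
side griptop 134 [ 485.3 -187.3] [30.8 27.2] 16.9
0.17122134659725186
wire 66
0.075 12 [0.522 0.262 0.078] [0.52  0.177 0.075] [0.529 0.27  0.084]
0.085 21 [0.523 0.19  0.091] [0.521 0.177 0.085] [0.527 0.269 0.095]
0.095 22 [0.523 0.204 0.101] [0.519 0.186 0.096] [0.527 0.247 0.105]
0.105 11 [0.521 0.221 0.109] [0.521 0.21  0.105] [0.524 0.238 0.111]
both bin 2422 [522.4 218.1] [132.9 108.7] 1.5
both holder 1345 [ 485.7 -185.2] [60.1 67.7] 13.8
both grip 517 [ 485.6 -185.1] [32.7 31.9] 11.9
both tray 1620 [514.9 219.4] [220.5 236.2] 47.2
```

```bash
cat >> h.py <<'E'
def down(a):
    a=np.radians(a); x=np.array([np.cos(a),np.sin(a),0]); z=np.array([0,0,-1.]); y=np.cross(z,x)
    return Rn.from_matrix(np.c_[x,y,z]).as_quat()
def jaw(): 
    v=Rn.from_quat(current_orientation()).as_matrix()[:,0]; return np.degrees(np.arctan2(v[1],v[0]))
E
python3 - <<'E'
from h import *
print(current_clock(),jaw(),current_force(),current_finger_gap())
for a in(14,104,-76,-166):
    for nm,p,da in(("grip",[.4856,-.185,.131],0),("lift",[.4856,-.185,.31],0),("bin",[.5236,.2235,.34],-14.5),("bin",[.45,.2235,.2],-14.5)):
        q=inverse_kinematics(p,down(a+da)); print(a,nm,None if q is None else np.round(q,2))
E
```

```text
1.8 -0.0002769445479560626 [ 0.86971828 -0.52732031  0.38325847] 0.08779041142466384
14 grip [-0.5   0.35  1.79 -0.    1.   -0.74]
14 lift [-0.5   0.17  1.55 -0.    1.42 -0.74]
14 bin [ 0.28  0.23  1.41 -0.    1.51  0.29]
14 bin [ 0.32  0.24  1.75 -0.    1.15  0.33]
104 grip [-0.5   0.35  1.79 -0.    1.   -2.31]
104 lift [-0.5   0.17  1.55 -0.    1.42 -2.31]
104 bin [ 0.28  0.23  1.41 -0.    1.51 -1.28]
104 bin [ 0.32  0.24  1.75 -0.    1.15 -1.24]
-76 grip [-0.5   0.35  1.79 -0.    1.    0.83]
-76 lift [-0.5   0.17  1.55 -0.    1.42  0.83]
-76 bin [ 0.28  0.23  1.41 -0.    1.51  1.86]
-76 bin [ 0.32  0.24  1.75 -0.    1.15  1.9 ]
-166 grip [-0.5   0.35  1.79 -0.    1.    2.4 ]
-166 lift [-0.5   0.17  1.55 -0.    1.42  2.4 ]
-166 bin [ 0.28  0.23  1.41 -0.    1.51 -2.85]
-166 bin [ 0.32  0.24  1.75 -0.    1.15 -2.81]
```

Run:
```python
from h import *
g=np.array([.4856,-.1852])
move_ptp([*g,.235],down(14))
W=capture("wrist"); cv2.imwrite("pics/wrist1.png",W["image"])
P,px=cloud(W); m=(np.hypot(P[:,0]-g[0],P[:,1]-g[1])<.05)&(P[:,2]>.16)&(P[:,2]<.18)
q=P[m]; 
if len(q)>5: r=cv2.minAreaRect((q[:,:2]*1000).astype(np.float32)); print(len(q),r,np.median(q[:,2]))
servo_line([*g,.131],rate=.12)
f0=np.array(current_force()); move_gripper(0.0)
print(current_clock(),current_finger_gap(),current_position(),np.array(current_force())-f0)
S=capture("scene"); cv2.imwrite("pics/s1.png",S["image"][100:250,180:380].repeat(4,0).repeat(4,1))
```

```text
1498 ((485.7505798339844, -185.53533935546875), (29.68922233581543, 26.984012603759766), 14.467790603637695) 0.17042702076321248
4.6667 0.030135980886995956 [ 0.48552712 -0.18522802  0.13098875] [ 0.13969346 -1.91744356  0.85939511]
```

View pics/s1.png

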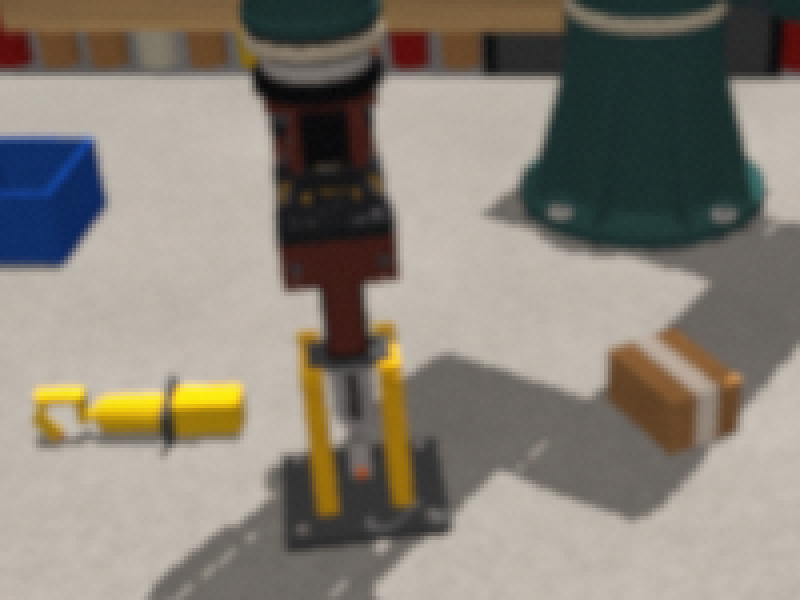

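View pics/wrist1.png

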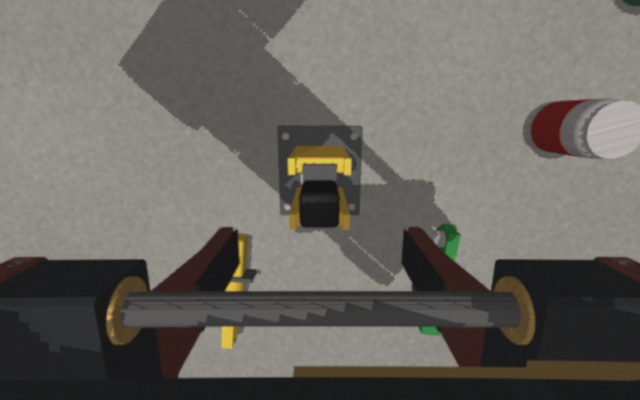

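Run:
```python
from h import *
print(np.array(current_force()))
servo_line([.4856,-.1852,.29],rate=.15)
print(np.array(current_force()),current_finger_gap())
move_ptp([.4536,.2235,.26],down(-.5))
servo_line([.4736,.2235,.195],rate=.1)
S=capture("scene");D=capture("side")
tips=[spot_in(n,"hook_tip") for n in("scene","side")]
for t in tips: print([(np.round(d["xy"],1).tolist(),round(d["conf"],2)) for d in t])
for n,c in(("scene",S),("side",D)): np.savez(n+"2.npz",**{k:np.asarray(v) for k,v in c.items()})
print(current_clock(),current_position(),jaw(),current_force())
a=cv2.resize(S["image"][120:270,380:480],None,fx=4,fy=4,interpolation=cv2.INTER_CUBIC)
b=cv2.resize(D["image"][90:240,190:290],None,fx=4,fy=4,interpolation=cv2.INTER_CUBIC)
cv2.imwrite("pics/pre.png",np.hstack([a,b]))
```

```text
[ 0.62554949 -0.63944345 -0.8138554 ]
[-0.40501449 -0.75220674 -2.96954324] 0.02991848515438199
[([236.4, 259.4], 0.5), ([194.1, 201.1], 0.42)]
[([384.7, 334.3], 0.78), ([220.8, 167.2], 0.7), ([386.2, 236.4], 0.66)]
8.475 [0.47391256 0.22367704 0.19570707] -0.49356062253855365 [ 0.10123633  0.03396048 -1.64766221]
```

View pics/pre.png

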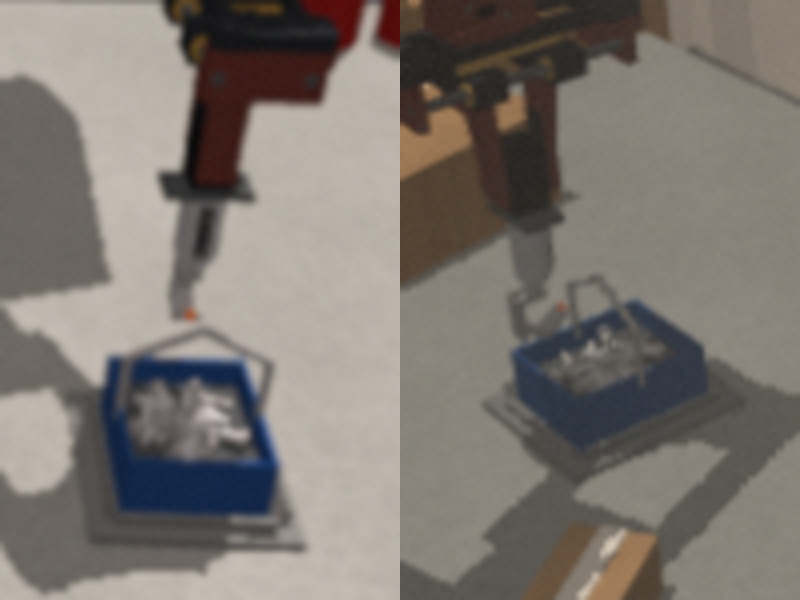

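The crop shows the orange tip at scene (427.5,199) and side (231,167), with the handle's peak ahead of it at scene (431,203) and side (239,160). Next I compare these with the model.

Run:
```python
from h import *
S=load("scene2.npz");D=load("side2.npz")
t=tri([S,D],[(427.5,198.75),(230.75,167)]); p=tri([S,D],[(430.75,202.7),(239.25,160)])
print("tip",t,"peak",p)
X=np.array([[.4909,.2236,.102],[.5236,.2235,.11]])
print(proj(S,X),proj(D,X))
for c in(S,D):
    P,px=cloud(c); hsv=cv2.cvtColor(c["image"],cv2.COLOR_BGR2HSV)[px[:,1],px[:,0]]
    n=np.linalg.norm(P-X[0],axis=1)<.03; o=n&(hsv[:,0]<20)&(hsv[:,1]>110); print("orange",P[o].round(4).tolist())
    w=(abs(P[:,0]-.5236)<.02)&(abs(P[:,1]-.2235)<.065)&(P[:,2]>.08)&(P[:,2]<.12); q=P[w]; print(len(q))
    l=q[q[:,1]<.2235];r=q[q[:,1]>.2235]
    # symmetric fit: z=zp-22/43*|y-yp|
    from scipy.optimize import least_squares
    qq=q[abs(q[:,1]-.2235)<.04]
    s=least_squares(lambda v: qq[:,2]-(v[0]-22/43*abs(qq[:,1]-v[1])),[.11,.2235],loss="soft_l1",f_scale=.002); print("zp,yp",s.x,"x",np.median(qq[:,0]),"slope dx/dy",np.polyfit(qq[:,1],qq[:,0],1)[0])
    # tube cloud
    tb=(np.hypot(P[:,0]-.474,P[:,1]-.2236)<.03)&(P[:,2]>.14)&(P[:,2]<.17); print("tube",np.median(P[tb],0),P[tb].min(0),P[tb].max(0))
    fl=(np.hypot(P[:,0]-.474,P[:,1]-.2236)<.04)&(P[:,2]>.172)&(P[:,2]<.19); print("flange",P[fl].min(0),P[fl].max(0))
    hk=(np.hypot(P[:,0]-.474,P[:,1]-.2236)<.03)&(P[:,2]>.07)&(P[:,2]<.13); print("hook",P[hk].min(0),P[hk].max(0),np.median(P[hk],0))
```

```text
tip (array([0.49285447, 0.22290173, 0.09857972]), [np.float64(0.0017369116074954474), np.float64(0.001736911607495377)]) peak (array([0.52388818, 0.22392973, 0.10815342]), [np.float64(0.0012584368160881052), np.float64(0.001258436816087993)])
[[427.35604491 197.70571365]
 [430.30445251 202.38418356]] [[229.46815811 165.6528909 ]
 [238.88111589 159.19958469]]
orange [[0.4924, 0.2199, 0.102], [0.4928, 0.2223, 0.1023], [0.4951, 0.2241, 0.1039], [0.4909, 0.2233, 0.0981]]
118
zp,yp [0.11256607 0.22382437] x 0.5243540221031878 slope dx/dy 0.021251935145805506
tube [0.48429082 0.21986597 0.15538976] [0.46995858 0.20951271 0.14034429] [0.4895329  0.2370063  0.16998684]
flange [0.45940094 0.19622386 0.17227732] [0.49154068 0.25113745 0.18993099]
hook [0.45245192 0.21577457 0.08951238] [0.49512853 0.23062858 0.12933559] [0.46778459 0.22094835 0.10104081]
orange []
56
zp,yp [0.11084095 0.22069387] x 0.5219453325166219 slope dx/dy -0.017018593329853032
tube [0.46717513 0.21292697 0.15506125] [0.45903735 0.20487243 0.14065616] [0.4876739  0.22833645 0.16956245]
flange [0.45733161 0.19279431 0.17278508] [0.48879434 0.24865701 0.18990458]
hook [0.45137778 0.21248723 0.08378017] [0.49215738 0.23316712 0.12959566] [0.46534822 0.21957653 0.09914355]
```

Run:
```python
from h import *
servo_line([.4738,.2232,.1945],rate=.05)
print(current_position(),current_force())
hit=servo_line([.5236,.2232,.1945],rate=.04,contact_N=3)
print(hit,current_position(),current_force(),current_clock())
S=capture("scene");D=capture("side")
for n,c in(("scene",S),("side",D)): np.savez(n+"3.npz",**{k:np.asarray(v) for k,v in c.items()})
a=cv2.resize(S["image"][140:240,390:470],None,fx=5,fy=5,interpolation=cv2.INTER_CUBIC)
b=cv2.resize(D["image"][110:210,200:280],None,fx=5,fy=5,interpolation=cv2.INTER_CUBIC)
cv2.imwrite("pics/in.png",np.hstack([a,b]))
```

```text
[0.47381649 0.22321833 0.19468855] [-0.69887956 -0.36782899 -2.21589578]
False [0.52327869 0.22318451 0.1944853 ] [-0.56977695  0.16280526 -2.69711717] 10.1167
```

View pics/in.png

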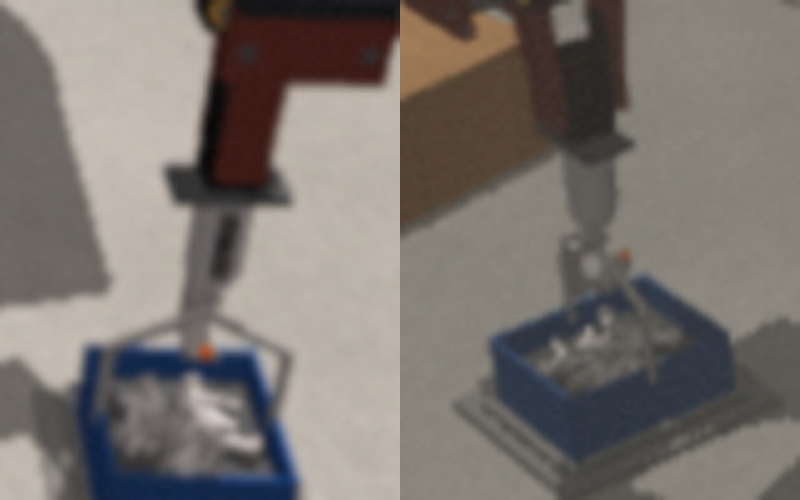

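The tip has passed beneath the peak without contact: orange at scene (431,211) now sits ahead of and below the wire. Next comes the slow lift, tracking force and bin height.

```bash
cat >> h.py <<'E'
def F(n=30): return np.mean([current_force() for _ in range(n)],0)
def binrow(c):
    # sub-pixel: blue bin front-wall stats
    im=c["image"]; hsv=cv2.cvtColor(im,cv2.COLOR_BGR2HSV)
    m=(hsv[...,0]>100)&(hsv[...,0]<130)&(hsv[...,1]>90); m[:, :385]=0; m[:,475:]=0; m[:150]=0; m[280:]=0
    z=c["range_z"]; P,px=cloud(c,m)
    k=(abs(P[:,0]-.525)<.08)&(abs(P[:,1]-.2235)<.07)&(P[:,2]<.13); px=px[k];P=P[k]
    # front wall points x>.57: mean z
    f=P[:,0]>.568
    cols=np.unique(px[f,0]); bot=[px[f][px[f,0]==x,1].max() for x in cols]
    return len(P), P[f][:,2].mean(), np.median(bot), np.percentile(P[f][:,2],95), P[f][:,1].mean(), P[f][:,0].mean()
E
python3 - <<'E'
from h import *
import os
print("F0",F(),current_clock())
print(np.round(binrow(capture("scene")),4))
x,y=.5236,.2232
f0=F()[2]
base=None
for z in [.203,.209,.215,.221,.227,.233]:
    servo_line([x,y,z],rate=.03)
    f=F(); b=binrow(capture("scene"))
    print(z,f.round(2),np.round(b,4),round(current_clock(),2))
    if abs(f[2]-f0)>2.2 : break
S=capture("scene");D=capture("side")
a=cv2.resize(S["image"][120:240,390:470],None,fx=5,fy=5,interpolation=cv2.INTER_CUBIC)
b=cv2.resize(D["image"][90:210,200:280],None,fx=5,fy=5,interpolation=cv2.INTER_CUBIC)
cv2.imwrite("pics/up.png",np.hstack([a,b]))
E
```

```text
F0 [ 0.39804837  0.62991723 -2.70606215] 10.2167
[8.050e+02 3.310e-02 2.470e+02 5.140e-02 2.211e-01 5.775e-01]
0.203 [ 0.1   0.07 -2.31] [8.220e+02 3.320e-02 2.470e+02 5.150e-02 2.210e-01 5.775e-01] 10.75
0.209 [ 0.32 -0.33 -2.07] [8.280e+02 3.320e-02 2.470e+02 5.140e-02 2.210e-01 5.774e-01] 11.15
0.215 [ 1.86  1.37 -3.05] [8.180e+02 3.330e-02 2.470e+02 5.130e-02 2.207e-01 5.774e-01] 11.55
0.221 [ 1.14  1.27 -3.22] [8.240e+02 3.320e-02 2.470e+02 5.140e-02 2.209e-01 5.775e-01] 11.95
0.227 [ 1.5   1.06 -4.11] [8.240e+02 3.330e-02 2.470e+02 5.120e-02 2.203e-01 5.773e-01] 12.35
0.233 [ 0.55  0.07 -4.44] [8.200e+02 3.310e-02 2.470e+02 5.120e-02 2.202e-01 5.771e-01] 12.75
```

View pics/up.png

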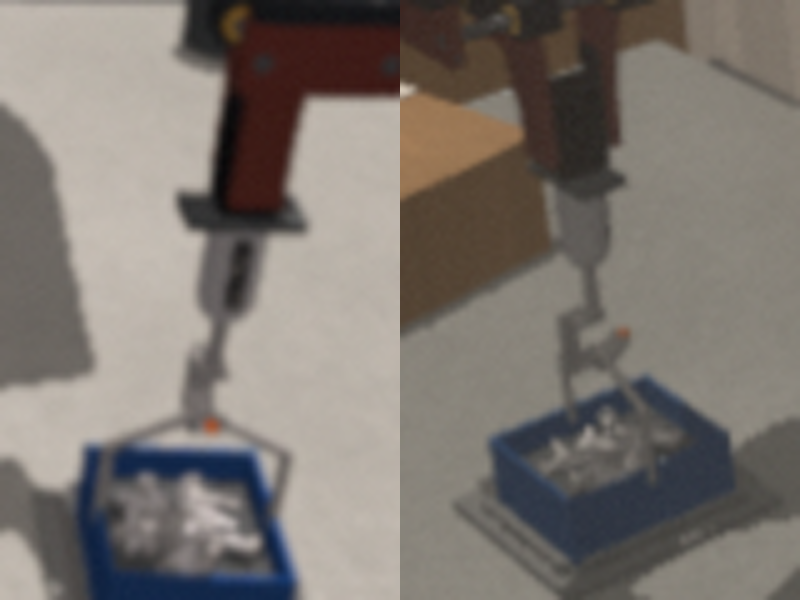

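The hook is engaged at the peak and the spring rod is extending, with the bin still seated. I continue up to lift-off.

Run:
```python
from h import *
x,y=.5236,.2232
z=.233
while z<.318:
    z+=.006
    servo_line([x,y,z],rate=.03)
    f=F(5); b=binrow(capture("scene"))
    print(round(z,3),f.round(2),np.round(b,4),round(current_clock(),2))
    if b[3]>.0545 or b[1]>.0355: break
S=capture("scene");D=capture("side")
a=cv2.resize(S["image"][120:270,390:470],None,fx=4,fy=4,interpolation=cv2.INTER_CUBIC)
b=cv2.resize(D["image"][70:220,200:280],None,fx=4,fy=4,interpolation=cv2.INTER_CUBIC)
cv2.imwrite("pics/off.png",np.hstack([a,b]))
```

```text
0.239 [ 0.15  0.43 -5.77] [8.160e+02 3.290e-02 2.470e+02 5.110e-02 2.197e-01 5.769e-01] 13.25
0.245 [ 0.73  0.2  -5.53] [8.200e+02 3.300e-02 2.470e+02 5.180e-02 2.198e-01 5.770e-01] 13.65
0.251 [-0.11  0.   -7.41] [8.240e+02 3.330e-02 2.470e+02 5.140e-02 2.197e-01 5.772e-01] 14.05
0.257 [ 0.08 -0.43 -6.63] [8.820e+02 3.730e-02 2.470e+02 5.740e-02 2.204e-01 5.777e-01] 14.45
```

View pics/off.png

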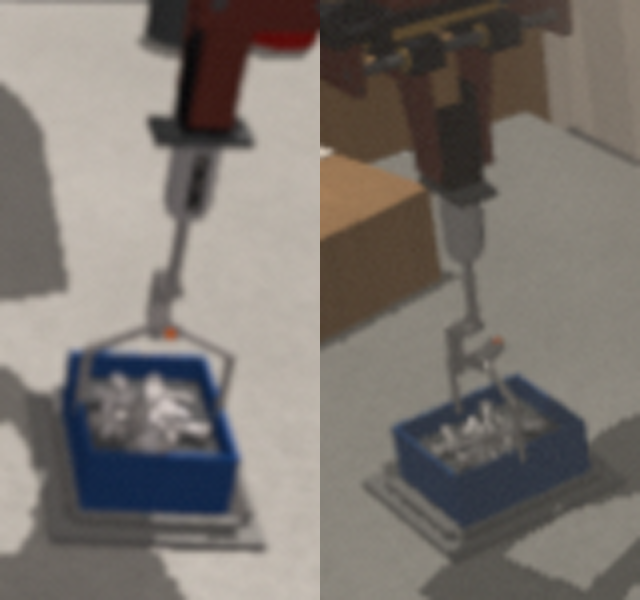

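Lift-off came at TCP z ≈ 0.251, and the bin hangs level on the peak. I raise it to about 22 mm above its seat, which is 10 mm above the rim.

Run:
```python
from h import *
x,y=.5236,.2232
z=.270
servo_line([x,y,z],rate=.02)
sleep(.4)
B=[binrow(capture("scene")) for _ in range(4)]
print(np.round(B,4)); up=np.mean([b[3] for b in B])-.0514; print(up)
dz=.022-up
if abs(dz)>.0012 and abs(dz)<.012:
    z+=dz; servo_line([x,y,z],rate=.015)
print(z,current_clock())
sleep(.5)
print(np.round(binrow(capture("scene")),4)); print(F().round(2))
S=capture("scene");D=capture("side")
for n,c in(("scene",S),("side",D)): np.savez(n+"4.npz",**{k:np.asarray(v) for k,v in c.items()})
a=cv2.resize(S["image"][120:270,390:470],None,fx=4,fy=4,interpolation=cv2.INTER_CUBIC)
b=cv2.resize(D["image"][70:220,200:280],None,fx=4,fy=4,interpolation=cv2.INTER_CUBIC)
cv2.imwrite("pics/hang.png",np.hstack([a,b]))
```

```text
[[8.950e+02 4.840e-02 2.430e+02 6.870e-02 2.195e-01 5.774e-01]
 [8.970e+02 4.850e-02 2.430e+02 6.890e-02 2.196e-01 5.775e-01]
 [8.900e+02 4.840e-02 2.430e+02 6.870e-02 2.195e-01 5.774e-01]
 [8.880e+02 4.850e-02 2.430e+02 6.860e-02 2.198e-01 5.775e-01]]
0.0173272495123573
0.2746727504876427 16.4083
[8.820e+02 5.300e-02 2.420e+02 7.340e-02 2.196e-01 5.775e-01]
[-0.22  0.78 -7.07]
```

View pics/hang.png

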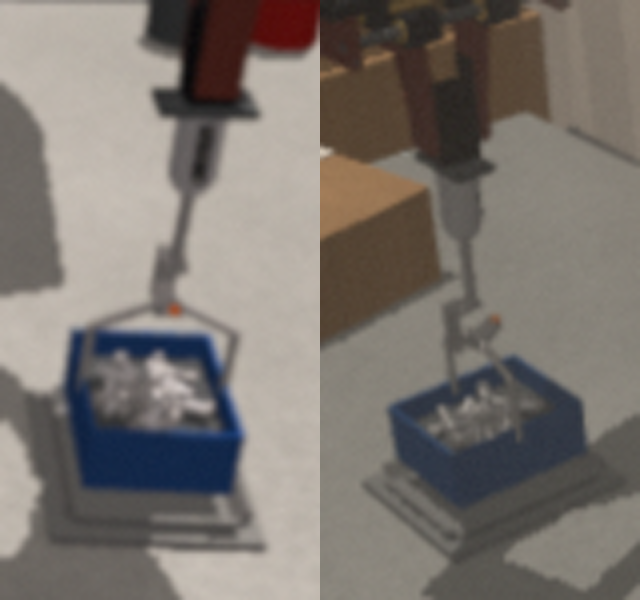

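The bin hangs level about 22 mm up (rim z 0.051 → 0.073), clear of the tray. I hold, then lower slowly.

Run:
```python
from h import *
x,y=.5236,.2232
sleep(2.4)
print(np.round(binrow(capture("scene")),4),current_clock())
for z,r in((.262,.02),(.252,.01),(.246,.01),(.232,.03)):
    servo_line([x,y,z],rate=r)
    print(z,np.round(binrow(capture("scene")),4),F().round(2),round(current_clock(),2))
S=capture("scene");D=capture("side")
a=cv2.resize(S["image"][120:270,390:470],None,fx=4,fy=4,interpolation=cv2.INTER_CUBIC)
b=cv2.resize(D["image"][70:220,200:280],None,fx=4,fy=4,interpolation=cv2.INTER_CUBIC)
cv2.imwrite("pics/down.png",np.hstack([a,b]))
```

```text
[8.860e+02 5.310e-02 2.420e+02 7.330e-02 2.199e-01 5.775e-01] 19.5083
0.262 [8.840e+02 4.070e-02 2.460e+02 6.100e-02 2.202e-01 5.776e-01] [-1.15  0.54 -6.29] 20.34
0.252 [8.230e+02 3.360e-02 2.470e+02 5.170e-02 2.197e-01 5.774e-01] [-0.83 -0.2  -5.84] 21.54
0.246 [8.180e+02 3.330e-02 2.470e+02 5.160e-02 2.193e-01 5.771e-01] [-0.19 -0.18 -6.54] 22.34
0.232 [8.160e+02 3.300e-02 2.470e+02 5.150e-02 2.197e-01 5.771e-01] [ 1.1  -0.25 -5.65] 23.01
```

View pics/down.png

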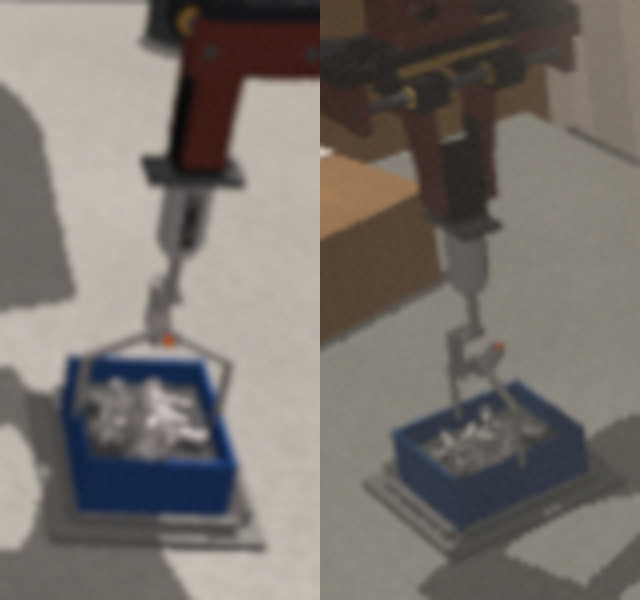

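The bin is seated flat again. Next I lower the hook to the clear height and compare with the insertion view.

Run:
```python
from h import *
x,y=.5236,.2232
servo_line([x,y,.212],rate=.04)
hit=servo_line([x,y,.1945],rate=.03,contact_N=3)
print(hit,current_position(),F().round(2),current_finger_gap(),current_clock())
S=capture("scene");D=capture("side")
for n,c in(("scene",S),("side",D)):
    P,px=cloud(c); o=load(n+"3.npz"); Po,_=cloud(o)
    for Q in(P,Po):
        fl=(np.hypot(Q[:,0]-.5236,Q[:,1]-.2232)<.04)
        w=Q[fl&(Q[:,2]>.165)&(Q[:,2]<.182)]; hk=Q[(np.hypot(Q[:,0]-.5236,Q[:,1]-.2232)<.012)&(Q[:,2]>.112)&(Q[:,2]<.165)]; print(n,"flange",w.min(0).round(4),w.max(0).round(4),np.median(hk,0).round(4))
a=cv2.resize(S["image"][140:240,390:470],None,fx=5,fy=5,interpolation=cv2.INTER_CUBIC)
b=cv2.resize(D["image"][110:210,200:280],None,fx=5,fy=5,interpolation=cv2.INTER_CUBIC)
cv2.imwrite("pics/in2.png",np.hstack([a,b]))
```

```text
False [0.52366014 0.22321278 0.19448368] [ 0.34 -0.62 -2.63] 0.030128827356315592 24.4917
scene flange [0.5154 0.1964 0.1661] [0.5385 0.2511 0.182 ] [0.5281 0.2203 0.1313]
scene flange [0.5196 0.1965 0.1652] [0.5378 0.2506 0.1819] [0.5289 0.2199 0.1327]
side flange [0.5069 0.1916 0.1651] [0.5383 0.2444 0.1819] [0.5194 0.2168 0.1225]
side flange [0.5071 0.1931 0.1652] [0.5327 0.2473 0.1818] [0.5195 0.2169 0.1228]
```

View pics/in2.png

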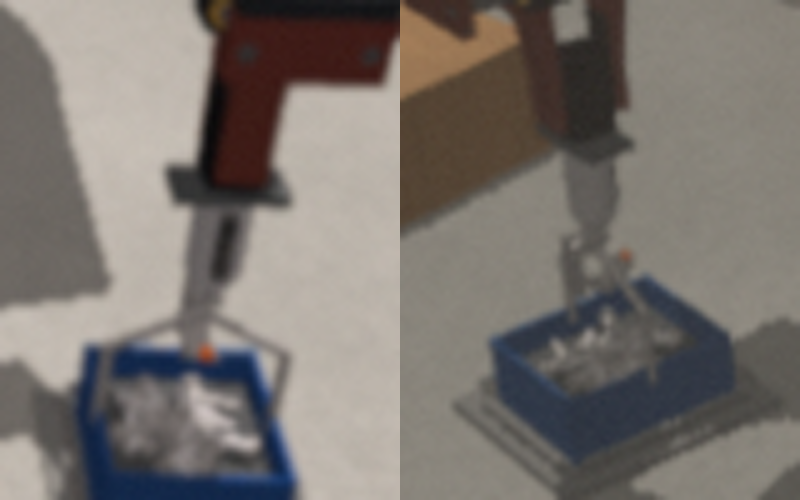

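The view is identical to insertion, so there was no slip. I back out and return to the holder.

Run:
```python
from h import *
hit=servo_line([.4637,.2232,.1945],rate=.05,contact_N=3)
print(hit,current_position(),F().round(2))
if hit: raise SystemExit
print(np.round(binrow(capture("scene")),4))
servo_line([.4537,.2232,.29],rate=.15)
move_ptp([.4856,-.1852,.29],down(14))
servo_line([.4856,-.1852,.262],rate=.1)
print(current_position(),jaw(),F().round(2),current_clock())
S=capture("scene");D=capture("side")
a=cv2.resize(S["image"][110:235,235:310],None,fx=4.8,fy=4.8,interpolation=cv2.INTER_CUBIC)
b=cv2.resize(D["image"][150:275,290:365],None,fx=4.8,fy=4.8,interpolation=cv2.INTER_CUBIC)
cv2.imwrite("pics/over.png",np.hstack([a,b]))
```

```text
False [0.46409152 0.22322902 0.19453005] [-0.72 -0.1  -2.55]
[8.230e+02 3.280e-02 2.470e+02 5.110e-02 2.197e-01 5.772e-01]
[ 0.48556578 -0.1844686   0.26183623] 14.059355385872248 [ 0.4   0.36 -1.81] 28.7333
```

View pics/over.png

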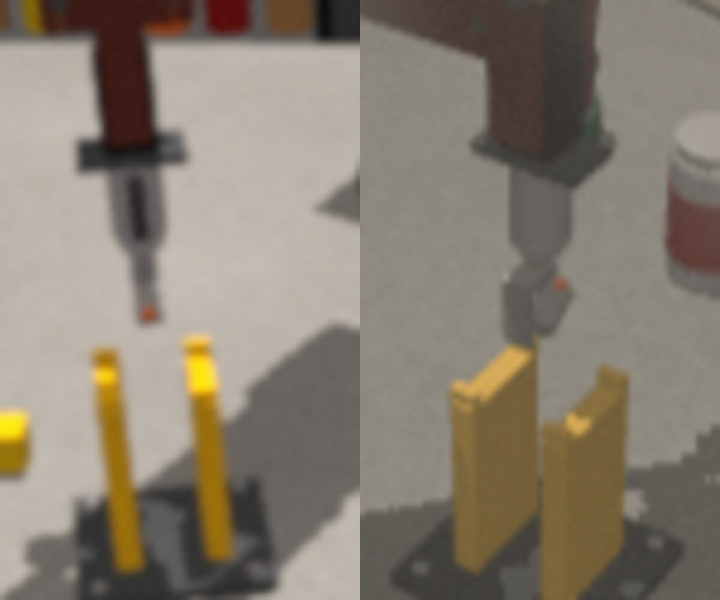

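The scale is centred above the gap in both views. I lower it home.

Run:
```python
from h import *
g=[.4856,-.1852]
hit=servo_line([*g,.137],rate=.08,contact_N=6); print(hit,current_position(),F().round(2))
if hit: raise SystemExit
hit=servo_line([*g,.1305],rate=.015,contact_N=3); print(hit,current_position(),F().round(2),current_clock())
S=capture("scene");D=capture("side")
a=cv2.resize(S["image"][140:240,235:310],None,fx=5,fy=5,interpolation=cv2.INTER_CUBIC)
b=cv2.resize(D["image"][190:290,290:365],None,fx=5,fy=5,interpolation=cv2.INTER_CUBIC)
cv2.imwrite("pics/home.png",np.hstack([a,b]))
```

```text
False [ 0.48596268 -0.18539943  0.13746821] [ 0.05 -0.12 -2.96]
True [ 0.48558812 -0.18521694  0.13095397] [ 0.01 -0.31  5.72] 30.975
```

View pics/home.png

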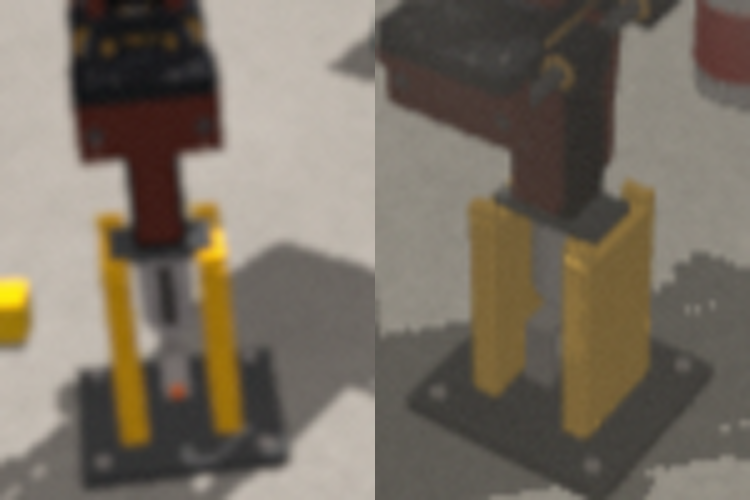

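The flange rests on the tops, with contact at the same height as at pick-up. I release and retreat.

Run:
```python
from h import *
move_gripper(.088); print(current_finger_gap())
servo_line([.4856,-.1852,.26],rate=.12)
move_ptp([.6,0,.3],down(0))
S=capture("scene");D=capture("side");print(F().round(2),current_clock())
cv2.imwrite("pics/end_s.png",S["image"]);cv2.imwrite("pics/end_d.png",D["image"])
for n,c in(("scene",S),("side",D)):
    P,_=cloud(c); q=P[(np.hypot(P[:,0]-.4856,P[:,1]+.185)<.05)&(P[:,2]>.165)&(P[:,2]<.19)]
    print(cv2.minAreaRect((q[:,:2]*1000).astype(np.float32)),np.median(q[:,2]))
print(np.round(binrow(S),4))
o=load("scene0.npz")
print(np.round(binrow(o),4))
for n,c in(("scene",S),("side",D)):
    for q in("spray_can","carton","jar"): print(n,q,[np.round(d["xy"]).tolist() for d in spot_in(n,q)][:1])
cv2.imwrite("pics/endc.png",np.hstack([cv2.resize(S["image"][150:250,240:310],None,fx=5,fy=5,interpolation=cv2.INTER_CUBIC),cv2.resize(S["image"][180:280,390:470],None,fx=5,fy=5,interpolation=cv2.INTER_CUBIC)]))
```

```text
0.08771992676496969
[ 0.72 -0.08  0.1 ] 34.3
((487.1125793457031, -182.51983642578125), (28.508779525756836, 27.17531394958496), 11.173003196716309) 0.17192307645477573
((485.2563171386719, -187.05445861816406), (27.58588218688965, 27.432151794433594), 14.19954776763916) 0.17119244793747873
[8.110e+02 3.360e-02 2.470e+02 5.170e-02 2.200e-01 5.771e-01]
[8.130e+02 3.360e-02 2.470e+02 5.130e-02 2.217e-01 5.774e-01]
scene spray_can [[305.0, 280.0]]
scene carton [[345.0, 198.0]]
scene jar [[382.0, 297.0]]
side spray_can [[365.0, 191.0]]
side carton [[237.0, 239.0]]
side jar [[333.0, 170.0]]
```

View pics/endc.png

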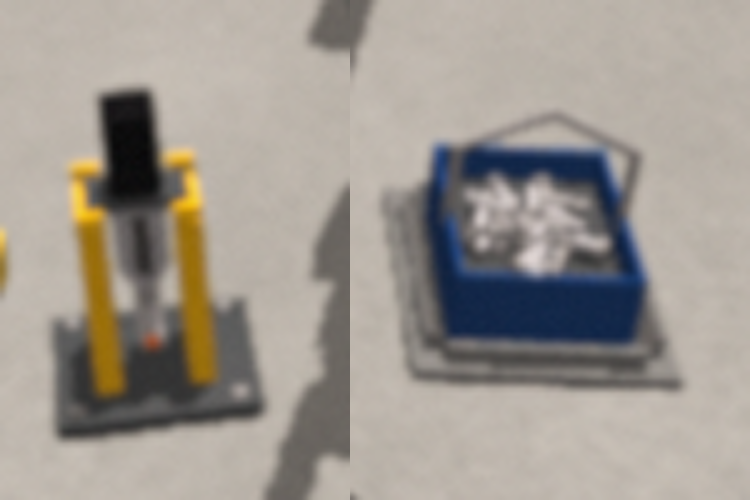

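View pics/end_d.png

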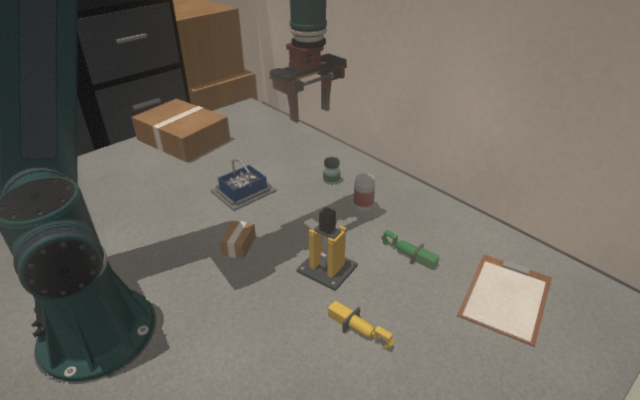

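Everything is in place: the scale hangs in its holder, the bin sits flat in its tray, and the bystanders have not moved.

```bash
python3 -c "
from bench import *
close_job(); print('done')"
```

```text
the job is handed in; nothing more can be done
done
```

The weighing job is done and handed in; the clock read 34.3 s at my last check, against the 72 s limit. I took the black-handled scale from the yellow holder and hooked it under the bin's peak without registering any contact on the way in. The bin came off its tray and I held it about 22 mm above its seat, roughly 10 mm over the tray's rim, for more than 2.4 s. Its measured height stayed steady at 73.3–73.4 mm. I then lowered it slowly, unhooked the scale and hung it back in the holder.

- **Scale:** it rests home in the holder, with its flange on the tops and its handle top at z ≈ 0.171 m, the same as at the start.
- **Bin:** it sits flat in its tray, with its rim height unchanged to within the measurement noise. It shifted about 1.5 mm sideways, which is within the tray's play.
- **Other goods:** the spray can, carton and jar are within 2–3 pixels of where they started, which is about the detection error.
- **Weight reading:** the wrist force was too noisy to time lift-off, so I judged lift-off and height from the camera depth instead. The spring stretch and the force both suggest a bin of roughly 0.4 kg.

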